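Stow the applicator pin in its block and lock it

ROBOT

A 6-joint arm with a two-finger parallel gripper is mounted at the origin on the work surface. World frame = base frame: x ahead of the robot, y to its left, z up, the work surface at z = 0. Lengths are in m, angles in rad, forces in N, time in s.
With the tool pointing down it reaches from about 0.425 to 0.925 m from the base axis. Payload 12.5 kg.
Tool frame: the origin (TCP) lies midway between the tips of the shut fingers; the grasp point (between the pads) lies 19 mm behind it; z points along the fingers, y is the line along which they close (so a half turn about z gives the same grasp; the last joint's range is limited). The gripper opens to 85 mm and grips with 20 to 120 N. Pads are 22 mm wide; open, the fingers measure 114 mm over their backs; the gripper's body (76 mm by 85 mm) begins 54 mm behind the grasp point. The pads swing forward as they close: fully open they stand 13 mm farther back than shut.
Start: joints at [-0.106, 0.491, 1.559, -0, 1.092, -0.106], TCP at [0.625, 0, 0.231] pointing down, gripper open.
Joint ranges: [-3.1, 3.1], [-0.84, 2.19], [0.05, 2.79], [-1.13, 4.28], [0.06, 2.93], [-2.69, 2.69]. Speed limits (rad/s): [2.22, 2.22, 2.79, 3.14, 3.14, 3.14].

INTERFACE

Orientations are given as a unit quaternion [x, y, z, w].
In Python, from bench import manip, get_image gives the robot as it stands.
- The arm moves only by the tool step_arm, never from a script. Its argument "moves" is a list of rows, each an object with "xyz": the shift along the tool's x, y, z scaled (see below), a list of three; "yaw": the turn about the tool's z scaled (see below); "grip": the finger opening in mm, from 0 to 85.4. In form: [{"xyz": [x, y, z], "yaw": yaw, "grip": grip}, ...]. A call has 1 to 10 rows; each row shifts and turns the commanded pose from where the row before left it, along the tool's axes as they then stand; what a row does not reach is not made up. The controller multiplies each number of a shift by 0.12 m and each number of a turn by 180 degrees. A row lasts 1/12 s, in which the tool goes at most 41.7 mm and 7.16 degrees, less where a joint would pass 70% of its speed; a pose out of reach is approached as far as the arm can. A call with a number of a shift or a turn outside -1 to 1 is refused whole. A call with a gripper value outside its range is refused whole. The fingers move at their own pace and stop on an object; the grip force is fixed at half the most. Time passes only in rows, so rows that do not move let the fingers close. It gives the time, the measured TCP pose, the force, the opening and the grip force at its end, in the units of the state.
- manip.sense(): the state, without advancing time (a new reading comes with each control period).
- get_image(name): name is "scene" or "side" or "wrist"; returns a dict with "img" (420x560x3 uint8, red, green, blue), "fx", "fy", "cx", "cy" (pixels), "pose" (4x4, takes a point from camera to world coordinates); the wrist camera has in their place "tool_from_camera" (4x4, takes a point from camera to tool coordinates, whose origin is the TCP and whose axes are the flange's). Camera axes: x right, y up, looking along -z (the intrinsics and any distortion apply to the point x, -y, -z); pixel columns grow to the right and rows downward; lengths in m; the calibration is good to about 2 mm. A picture is of the moment at which its call begins: read the wrist's pose just before it. There is no depth.
- manip.finish_job(): hands the job in; it is judged then, once.
The state is a dict: "time_s": time; "joints": joint angles; "dq": joint speeds; "joint_efforts": joint torques, N m; "position": TCP position; "eef_rot": TCP orientation; "contact_force": force on the tool from outside, world axes, zero at the start; "wrist_torque": the same for the moment, N m; "width": finger opening in m; "grasp_force": force on a finger pad.
Only numpy, scipy, OpenCV 4.12 (cv2) and the standard library are available. Lean on these libraries where they do the work, as an engineer would, in place of code of your own. Each camera call takes 0.05 s, during which the arm holds its last target. There are 200 camera calls.

TASK

Take the lilac-headed applicator pin out of its frosted cup and press it gently, straight and fully home into the blind hole of the white floating bush in the wooden pin block; the hole has no lead-in and the bush never sits quite in the middle, so feel for it with light pressure rather than forcing. Then swing the brass keeper over the pin's head until it is against its stop, and let go. Leave everything else on the shelf where it is.

Things in the scene. Friction and masses are not known exactly. Their poses are not given: they have to be found in the camera images.
- pin: Steel pin with a lilac round head, 60 g. Shank 10 mm diameter, 22 mm long, flat sharp-edged end; head 22 mm diameter, 34 mm tall. Origin: centre of the shank's free end; z along the pin towards the head (shoulder at z = 22 mm, top at 56 mm). Starts upright in the cup, shoulder on the rim. Home when the shoulder rests on the bush: origin 10 mm above the block's origin.
- pin_cup: Frosted plastic pin cup, fixed, 32 mm tall, about 48 mm outer diameter, with a loose 13 to 17 mm bore from which the pin is lifted straight up. Origin: centre of the underside.
- pin_block: Wooden block fixed to the shelf, 110 mm along its x, 150 mm along its y (y = -55 to +95 mm), 30 mm high. Origin on the shelf under the nominal middle of the white nylon bush; z up. The bush, 56 x 56 mm, top 32 mm above the shelf, lies off-centre and turned by unreported amounts and does not shift when pushed lightly. More than 40 N of the pin on the block damages it.
- block_mid (a point): Nominal middle of the bush, level with its top face. The true hole lies 2.5 to 4.5 mm away from it in any horizontal direction, different every time. It is vertical, 11.5 mm diameter, no chamfer, blind, 25 mm deep. A black plug in it starts 6.5 mm below the mouth, gives way only under about 6 N and stays where it is pushed.
- keeper_pivot (a point): Point on the vertical axis of the brass keeper, 62 mm from block_mid along the block's +y, 70 mm above the shelf, level with the underside of the keeper, a flat bar 97 mm long, 18 mm wide, 5 mm thick, which passes 4 mm over the head of a pin that is home but not over a proud one. A brass post of 18 mm diameter stands under it.
- keeper_knob (a point): Point on the upright knob near the keeper's free end, 85 mm from the pivot axis. The knob is 14 mm diameter, 30 mm tall, standing from 75 to 105 mm above the shelf; this point lies 15 mm above its foot (90 mm above the shelf).
- keeper (a joint): Angle of the keeper about its vertical pivot (rad). At 0 it points along the block's +x; it grows clockwise seen from above, and at 1.57, its stop, it points along the block's -y, over the pin. Light friction; it stays where it is left. Starts between 0 and 0.3.
- tag_a: Lilac polymer goat tag, about 58 x 36 x 10 mm, loose; leave alone. Origin: centre of its underside.
- tag_b: Second lilac goat tag, same size; leave alone. Origin: centre of its underside.
- applicator: Compact steel tag applicator lying flat, about 215 x 60 mm, 28 mm high; leave alone. Origin: centre of its underside.
- remover: Stubby bone-handled tag remover lying down, 105 mm long, 25 mm high; leave alone. Origin on the shelf near its middle.
- tag_box: Wooden tag box with closed brass hinged lid, 146 x 196 mm, 91 mm high; leave alone. Origin: centre of its underside.
- spare_cup: Empty frosted cup, 56 mm diameter, 60 mm tall; leave alone. Origin: centre of its underside.
- dip_jar: Amber jar with lid, 68 mm diameter, 110 mm tall; leave alone. Origin: centre of its underside.
There are look-alikes about, which are no part of the job. Leave any turquoise look-alike of the pin alone.

How it is judged:
On the way, in this order (a step that is already met when the one before it is completed fails the run):
1. the pin is lifted clear of its cup (z of pin in the frame of pin_cup above 0.036 m), for 0.1 s.
2. the pin is pressed fully home in the bush (z of pin in the frame of pin_block below 0.012 m and horizontal distance between pin and block_mid below 0.012 m and angle between pin's own z axis and vertical below 0.1 rad), for 0.2 s.
3. the keeper is swung over the pin against its stop (all of step 2 and value of joint keeper above 1.47 rad), for 0.2 s.
At the end, for the whole second after the job is handed in: The pin stands upright (within 0.1 rad) in the bush's hole with its shoulder no more than 2 mm above the bush (pin origin less than 12 mm above the block's origin, within 12 mm of the nominal middle), the keeper is over it within 0.1 rad of its stop (joint above 1.47 rad), and the pin is at rest (all of step 3 and linear speed of pin below 0.01 m/s); the robot touches nothing.
It fails at once if the pin is pressed on the block with more than 40 N (contact force between pin and pin_block above 40 N).
It fails at once if another thing on the shelf is moved by more than 20 mm (distance of any of tag_a, tag_b, applicator, remover, tag_box, spare_cup, dip_jar from where it was at the start of the episode above 0.02 m).
It also fails if it takes over 72 s, if anything falls off the work surface, if the arm or the gripper's body presses on something with over 40 N, if the wrist force passes 120 N, or if a joint passes its speed limit or range.

## Working session

There is one attempt and no reset: what is moved stays moved. The work goes in short steps, Python scripts to look and compute and a tool call to move; the robot and the scene stay as the last step left them, time stands still between calls to the robot, and variables do not carry over. Pictures are saved under pics/ and viewed, at most 10 in all, crops included, and the job is handed in when it is done.

Besides the shell and the picture viewer there is one more tool, called after "Emit:" as name(argument=value, ...) on one line, values as JSON. step_arm: Moves the arm, as the interface text tells. Its arguments: {"type":"object","properties":{"moves":{"type":"array"}},"required":["moves"]}

```bash
mkdir -p pics
cat > h.py <<'E'
import numpy as np, cv2
from bench import manip, get_image
from scipy.spatial.transform import Rotation as R
def T():
    s=manip.sense(); M=np.eye(4); M[:3,:3]=R.from_quat(s["eef_rot"]).as_matrix(); M[:3,3]=s["position"]; return M
def grab(n):
    M=T(); d=get_image(n); d["P"]=np.array(d["pose"]) if "pose" in d else M@np.array(d["tool_from_camera"]); return d
def ray(d,u,v,z):
    p=d["P"]; r=p[:3,:3]@np.array([(u-d["cx"])/d["fx"],-(v-d["cy"])/d["fy"],-1]); o=p[:3,3]
    return o+r*(z-o[2])/r[2]
def proj(d,X):
    q=np.linalg.inv(d["P"])@np.append(X,1); return d["cx"]+d["fx"]*q[0]/-q[2], d["cy"]-d["fy"]*q[1]/-q[2]
def save(d,n): cv2.imwrite("pics/"+n,d["img"][:,:,::-1])
E
python3 - <<'E'
from h import *
ims=[grab(n) for n in("scene","side","wrist")]
import pickle; pickle.dump(ims,open("i0.pkl","wb"))
print([k for k in ims[0]],manip.sense())
for d in ims: print(d["fx"],d["cx"],d["cy"],d["P"].round(3).tolist())
save(ims[0],"scene0.png"); save(ims[1],"side0.png"); save(ims[2],"wrist0.png")
E
```

```text
['img', 'fx', 'fy', 'cx', 'cy', 'pose', 'P'] {'time_s': 0.15, 'joints': array([-1.05600626e-01,  4.91424879e-01,  1.55929860e+00,  6.65216117e-06,
        1.09172342e+00, -1.05609456e-01]), 'dq': array([-0.00060017, -0.00173615, -0.00146754,  0.00188725, -0.00134964,
       -0.00060724]), 'joint_efforts': array([ 2.22927323e-03, -6.18710160e+01, -2.61691117e+01, -6.12520193e-05,
        3.21192107e-03,  1.30420885e-04]), 'position': array([6.24836596e-01, 4.11667609e-05, 2.30863374e-01]), 'eef_rot': array([ 7.07104680e-01,  7.07108754e-01, -2.66207886e-04, -3.34029368e-04]), 'contact_force': array([-0.11618758, -0.62110544, -0.45855425]), 'wrist_torque': array([ 0.00443219, -0.03514387,  0.02558712]), 'grasp_force': 0.0, 'width': 0.08566982208780245}
497.25614009445195 274.67115755889824 206.24613843726507 [[0.463, -0.627, 0.627, 1.557], [0.886, 0.328, -0.327, -0.531], [-0.001, 0.707, 0.707, 1.174], [0.0, 0.0, 0.0, 1.0]]
538.9245236809959 284.7732814018044 210.0708724016083 [[0.899, 0.24, -0.367, 0.072], [-0.438, 0.494, -0.751, -1.056], [0.001, 0.836, 0.549, 0.841], [0.0, 0.0, 0.0, 1.0]]
366.05344009695943 274.94500561051274 206.99529498165668 [[1.0, 0.002, 0.001, 0.627], [-0.002, 0.957, 0.29, 0.074], [-0.001, -0.29, 0.957, 0.373], [0.0, 0.0, 0.0, 1.0]]
```

View pics/scene0.png

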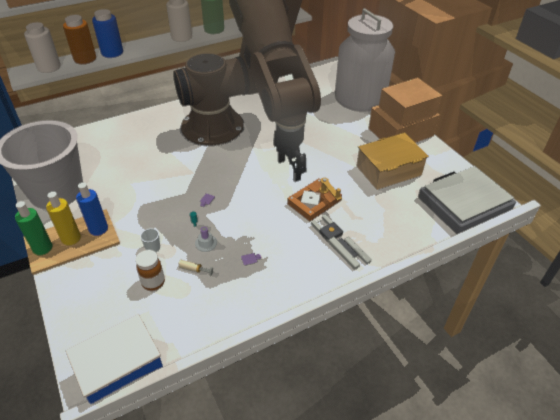

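View pics/side0.png

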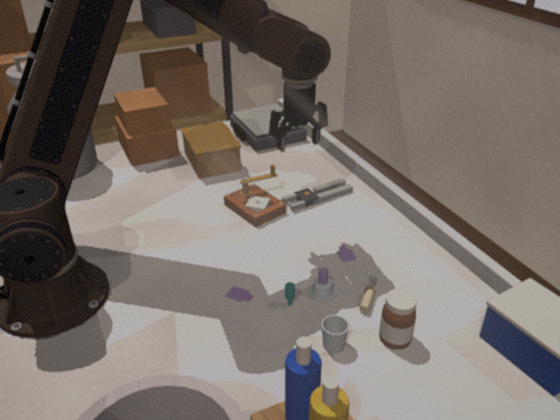

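Scene view: the lilac pin stands in its cup at (204,236); the block with the white bush is at about (312,198), and the keeper is at (328,188).
Side view: the pin is at (323,280), the bush at (258,203), and the keeper knob at (273,172).
Possible confusions: the turquoise look-alike at scene (194,217) / side (290,292), the lilac tags at scene (207,200) and (250,259), and the spare cup at scene (151,240). I choose the upright lilac head in the frosted cup at scene (204,236), and will check it with a crop.

Run:
```python
from h import *
import pickle; a,b,w=pickle.load(open("i0.pkl","rb"))
def tri(p,q):
    A=[];B=[]
    for d,(u,v) in((a,p),(b,q)):
        o=d["P"][:3,3]; r=ray(d,u,v,0)-o; r/=np.linalg.norm(r); K=np.eye(3)-np.outer(r,r); A.append(K);B.append(K@o)
    return np.linalg.lstsq(np.vstack(A),np.hstack(B),rcond=None)[0]
def lil(d,box):
    x0,y0,x1,y1=box; h=cv2.cvtColor(d["img"],cv2.COLOR_RGB2HSV); m=cv2.inRange(h,(125,40,40),(160,255,255)); k=np.zeros_like(m);k[y0:y1,x0:x1]=m[y0:y1,x0:x1]
    v,u=np.nonzero(k); return u.mean(),v.mean(),len(u)
p=lil(a,(194,220,216,248)); q=lil(b,(310,262,336,292)); print(p,q,tri(p[:2],q[:2]))
print("bush",tri((312,198),(258,203)),"knob",tri((322,181),(273,172)))
c1=cv2.resize(a["img"][170:280,150:290],None,fx=4,fy=4,interpolation=3); c1=c1[:440,:560]
c2=cv2.resize(b["img"][155:225,215:305],None,fx=6,fy=6,interpolation=3)
cv2.imwrite("pics/c1.png",c1[:,:,::-1]);
c3=cv2.resize(a["img"][170:225,280:350],None,fx=5,fy=5,interpolation=3)
o=np.zeros((600,800,3),np.uint8); t=cv2.resize(c1,(400,314));o[:314,:400]=t; t=c3; o[:275,410:760]=t; o[316:600,:]=0; t=cv2.resize(c2,(360,280)); o[318:598,:360]=t
t=cv2.resize(w["img"],(370,278)); o[318:596,410:780]=t
cv2.imwrite("pics/mix.png",o[:,:,::-1])
```

```text
(np.float64(204.22033898305085), np.float64(232.864406779661), 59) (np.float64(322.8645833333333), np.float64(276.5416666666667), 96) [ 0.56065629 -0.25293066  0.04745424]
bush [0.56495037 0.12548615 0.02737476] knob [0.60716643 0.12676476 0.12472566]
```

View pics/mix.png

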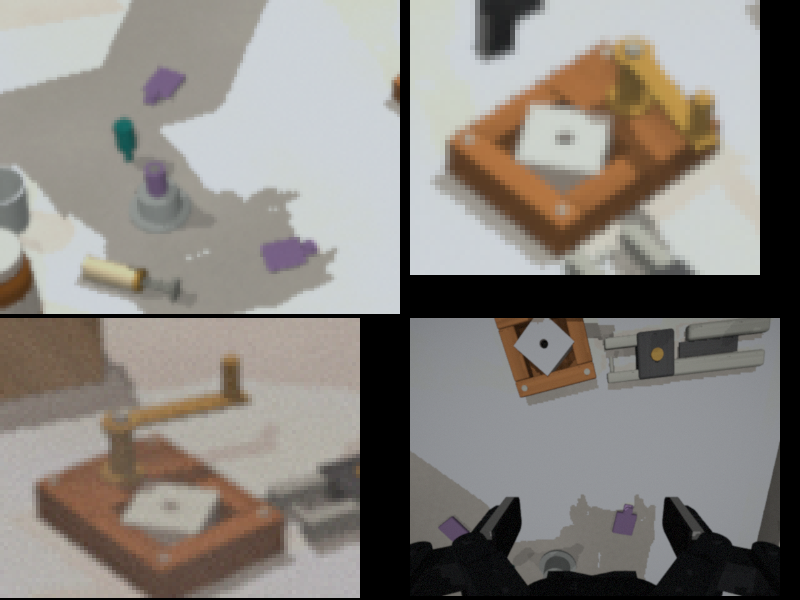

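The crop shows the upright lilac pin in the frosted cup, with the turquoise look-alike standing separately next to it. The hole is visible in the wrist view at about (201,38).

```bash
cat >> h.py <<'E'
def tri(a,p,b,q):
    A=[];B=[]
    for d,(u,v) in((a,p),(b,q)):
        o=d["P"][:3,3]; r=ray(d,u,v,0)-o; r/=np.linalg.norm(r); K=np.eye(3)-np.outer(r,r); A.append(K);B.append(K@o)
    return np.linalg.lstsq(np.vstack(A),np.hstack(B),rcond=None)[0]
E
python3 - <<'E'
from h import *
import pickle; a,b,w=pickle.load(open("i0.pkl","rb"))
print("post",tri(a,(324.4,179),b,(245,180)),"knobtop",tri(a,(338.6,189),b,(273,165)))
print("turq",tri(a,(194,217),b,(290,292)), "hole wrist",ray(w,201,38,.032))
def m(d,z,lo,hi):
    h=cv2.cvtColor(d["img"],cv2.COLOR_RGB2HSV); k=cv2.inRange(h,lo,hi)
    for c in cv2.findContours(k,0,2)[0]:
        if cv2.contourArea(c)>15:
            M=cv2.moments(c); u,v=M["m10"]/M["m00"],M["m01"]/M["m00"]; print(z,(round(u),round(v)),cv2.contourArea(c),ray(d,u,v,z).round(3))
m(a,.01,(125,40,40),(160,255,255)); m(a,.02,(80,100,40),(97,255,255))
E
```

```text
post [0.5498497  0.17888114 0.07780393] knobtop [0.63632306 0.17584721 0.106298  ]
turq [ 0.47554238 -0.25525376  0.03775347] hole wrist [0.56325314 0.12208104 0.032     ]
0.01 (250, 258) 122.0 [ 0.687 -0.161  0.01 ]
0.01 (204, 232) 54.0 [ 0.525 -0.243  0.01 ]
0.01 (206, 199) 85.5 [ 0.39  -0.181  0.01 ]
0.02 (193, 217) 48.0 [ 0.458 -0.252  0.02 ]
```

Emit:
step_arm(moves=[{"xyz": [-0.3,-0.076,0.072],"yaw": 0,"grip": 50},{"xyz": [-0.3,-0.076,0.072],"yaw": 0,"grip": 50},{"xyz": [-0.3,-0.076,0.072],"yaw": 0,"grip": 50},{"xyz": [-0.3,-0.076,0.072],"yaw": 0,"grip": 50},{"xyz": [-0.3,-0.076,0.072],"yaw": 0,"grip": 50},{"xyz": [-0.3,-0.076,0.072],"yaw": 0,"grip": 50},{"xyz": [-0.3,-0.076,0.072],"yaw": 0,"grip": 50},{"xyz": [0,0,0],"yaw": 0,"grip": 50},{"xyz": [0,0,0],"yaw": 0,"grip": 50}])

```text
time_s: 0.9
position: [0.5603, -0.2536, 0.17]
eef_rot: [0.708, 0.706, -0.0, -0.001]
contact_force: [1.1, -0.5, -0.0]
width: 0.0498
grasp_force: 0.0
```

Run:
```python
from h import *
d=grab("wrist"); save(d,"w1.png"); print(T()[:3,3], proj(d,[.5607,-.2529,.066]))
h=cv2.cvtColor(d["img"],cv2.COLOR_RGB2HSV); k=cv2.inRange(h,(122,40,30),(165,255,255))
for c in cv2.findContours(k,0,2)[0]:
    if cv2.contourArea(c)>100:
        (u,v),r=cv2.minEnclosingCircle(c); print((u,v,r),cv2.boundingRect(c),ray(d,u,v,.066).round(4))
```

```text
[ 0.56085583 -0.25237782  0.17048873] (np.float64(273.399173677831), np.float64(205.70001600932338))
(276.0, 200.0, 19.416587829589844) (261, 181, 31, 39) [ 0.5625 -0.2487  0.066 ]
(58.53280258178711, 96.97846221923828, 41.608787536621094) (19, 57, 73, 76) [ 0.4226 -0.1791  0.066 ]
(427.1805114746094, 61.5575065612793, 43.095115661621094) (399, 22, 58, 82) [ 0.6578 -0.1589  0.066 ]
```

View pics/w1.png

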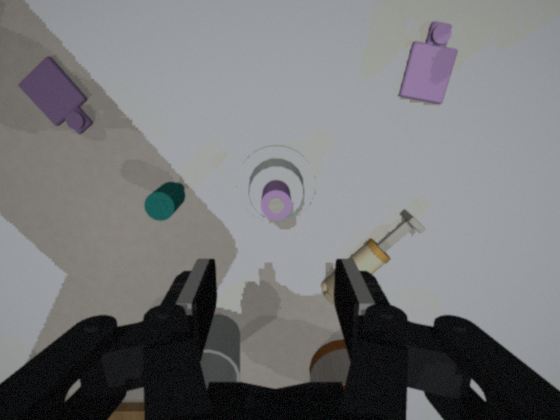

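The wrist view shows the lilac head top at (276,206), the turquoise pin well away at (160,203), and clear space for the fingers.

Emit:
step_arm(moves=[{"xyz": [-0.005,0.015,0.22],"yaw": 0,"grip": 50},{"xyz": [0,0,0.25],"yaw": 0,"grip": 50},{"xyz": [0,0,0.25],"yaw": 0,"grip": 50},{"xyz": [0,0,0.22],"yaw": 0,"grip": 50},{"xyz": [0,0,0.16],"yaw": 0,"grip": 50},{"xyz": [0,0,0],"yaw": 0,"grip": 30},{"xyz": [0,0,0],"yaw": 0,"grip": 5},{"xyz": [0,0,0],"yaw": 0,"grip": 5},{"xyz": [0,0,0],"yaw": 0,"grip": 5},{"xyz": [0,0,0],"yaw": 0,"grip": 5}])

```text
time_s: 1.78
position: [0.5627, -0.2518, 0.0402]
eef_rot: [0.707, 0.707, -0.0, -0.0]
contact_force: [-5.0, 2.0, -2.2]
width: 0.0201
grasp_force: 58.7
```

Emit:
step_arm(moves=[{"xyz": [0,0,-0.15],"yaw": 0,"grip": 5},{"xyz": [0,0,-0.25],"yaw": 0,"grip": 5},{"xyz": [0,0,-0.3],"yaw": 0,"grip": 5},{"xyz": [0,0,-0.22],"yaw": 0,"grip": 5},{"xyz": [0.2,0,0],"yaw": 0,"grip": 5},{"xyz": [0.3,0,0],"yaw": 0,"grip": 5},{"xyz": [0.3,0,0],"yaw": 0,"grip": 5},{"xyz": [0.3,0,0],"yaw": 0,"grip": 5},{"xyz": [0.3,0,0],"yaw": 0,"grip": 5},{"xyz": [0.3,0,0],"yaw": 0,"grip": 5}])

```text
time_s: 2.62
position: [0.5634, -0.0467, 0.1512]
eef_rot: [0.707, 0.707, 0.001, 0.002]
contact_force: [0.6, -0.0, 0.2]
width: 0.0203
grasp_force: 58.8
```

Emit:
step_arm(moves=[{"xyz": [0.3,0,0],"yaw": 0,"grip": 5},{"xyz": [0.3,0,0],"yaw": 0,"grip": 5},{"xyz": [0.25,0,0],"yaw": 0,"grip": 5},{"xyz": [0,0,0],"yaw": 0,"grip": 5},{"xyz": [0,0,0],"yaw": 0,"grip": 5},{"xyz": [0,0,0],"yaw": 0,"grip": 5}])

```text
time_s: 3.12
position: [0.5634, 0.0534, 0.1504]
eef_rot: [0.707, 0.707, 0.001, 0.001]
contact_force: [-0.8, -0.2, -0.7]
width: 0.0204
grasp_force: 58.8
```

Run:
```python
from h import *
d=grab("wrist"); save(d,"w2.png"); s=manip.sense(); print(T().round(4), s["contact_force"],s["grasp_force"],s["width"])
h=cv2.cvtColor(d["img"],cv2.COLOR_RGB2HSV); k=cv2.inRange(h,(0,0,0),(180,255,60))
for c in cv2.findContours(k,1,2)[0]:
    if 80<cv2.contourArea(c)<2000:
        (u,v),r=cv2.minEnclosingCircle(c); print((u,v,r),cv2.boundingRect(c),cv2.contourArea(c),ray(d,u,v,.032).round(4))
```

```text
[[ 3.000e-04  1.000e+00  1.800e-03  5.634e-01]
 [ 1.000e+00 -3.000e-04 -1.000e-04  5.290e-02]
 [-1.000e-04  1.800e-03 -1.000e+00  1.502e-01]
 [ 0.000e+00  0.000e+00  0.000e+00  1.000e+00]] [-0.48292158 -0.53781588 -0.55298999] 58.79093527793884 0.020424059696969827
(123.5, 378.5, 18.506855010986328) (111, 364, 27, 30) 311.5 [ 0.4339 -0.1062  0.032 ]
(426.5, 378.0, 18.90115737915039) (413, 363, 27, 31) 338.0 [ 0.6967 -0.1066  0.032 ]
(273.0454406738281, 105.31818389892578, 7.0784831047058105) (266, 99, 15, 14) 140.0 [0.564  0.1217 0.032 ]
(474.5, 121.0, 52.14652633666992) (436, 78, 69, 88) 568.0 [0.7042 0.111  0.032 ]
(539.5, 86.0, 14.151071548461914) (530, 74, 18, 26) 92.5 [0.7447 0.1341 0.032 ]
(236.97457885742188, 79.0762710571289, 19.92384147644043) (218, 64, 33, 32) 87.0 [0.5398 0.1388 0.032 ]
(302.62298583984375, 70.31283569335938, 25.518146514892578) (283, 47, 38, 43) 154.0 [0.5838 0.1443 0.032 ]
(414.0, 4.0, 15.132845878601074) (399, 0, 31, 13) 229.5 [0.6541 0.1839 0.032 ]
```

View pics/w2.png

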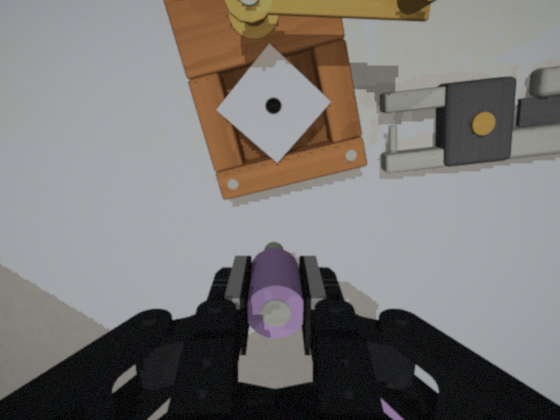

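The wrist view shows the pin held straight in the fingers (shank tip near (274,243)). The hole is at (273,105) in the white bush, and the keeper is out of the way at the top. I'll go close, stopping just short of the hole, and compare the tip with it.

Emit:
step_arm(moves=[{"xyz": [0.11,0,0.16],"yaw": 0,"grip": 5},{"xyz": [0.11,0,0.16],"yaw": 0,"grip": 5},{"xyz": [0.11,0,0.16],"yaw": 0,"grip": 5},{"xyz": [0.11,0,0.16],"yaw": 0,"grip": 5},{"xyz": [0,0,0],"yaw": 0,"grip": 5},{"xyz": [0,0,0],"yaw": 0,"grip": 5},{"xyz": [0,0,0],"yaw": 0,"grip": 5},{"xyz": [0,0,0],"yaw": 0,"grip": 5}])

```text
time_s: 3.83
position: [0.5637, 0.1052, 0.0736]
eef_rot: [0.708, 0.707, 0.001, 0.001]
contact_force: [-0.1, -0.3, -1.3]
width: 0.0204
grasp_force: 58.8
```

Run:
```python
from h import *
d=grab("wrist"); print(T()[:3].round(4).tolist(), manip.sense()["contact_force"])
h=cv2.cvtColor(d["img"],cv2.COLOR_RGB2HSV); k=cv2.inRange(h,(0,0,0),(180,255,60))
for c in cv2.findContours(k,1,2)[0]:
    if 80<cv2.contourArea(c)<600:
        (u,v),r=cv2.minEnclosingCircle(c); print((u,v,r),cv2.boundingRect(c),cv2.contourArea(c),ray(d,u,v,.032).round(4))
u0,v0=230,150
cv2.imwrite("pics/w3.png",cv2.resize(d["img"][v0:v0+120,u0:u0+100],None,fx=5,fy=5,interpolation=2)[:,:,::-1])
import pickle; pickle.dump(d,open("i3.pkl","wb"))
```

```text
[[0.0011, 1.0, 0.002, 0.5636], [1.0, -0.0011, 0.0001, 0.1053], [0.0001, 0.002, -1.0, 0.0736]] [ 1.10369906  0.78473249 -1.87771513]
(426.5, 378.5, 19.300357818603516) (413, 363, 28, 32) 349.5 [0.6579 0.0137 0.032 ]
(123.5, 378.5, 19.300357818603516) (110, 363, 28, 32) 350.5 [0.4725 0.0146 0.032 ]
(272.0, 207.5, 9.013978004455566) (263, 202, 19, 14) 177.5 [0.5638 0.1236 0.032 ]
(208.5, 182.5, 15.572511672973633) (201, 167, 15, 32) 184.5 [0.5312 0.1371 0.032 ]
(327.5, 163.5, 26.315494537353516) (321, 138, 14, 52) 103.5 [0.5921 0.1468 0.032 ]
(474.0, 115.0, 26.000099182128906) (450, 105, 49, 22) 549.5 [0.6628 0.1704 0.032 ]
```

View pics/w3.png

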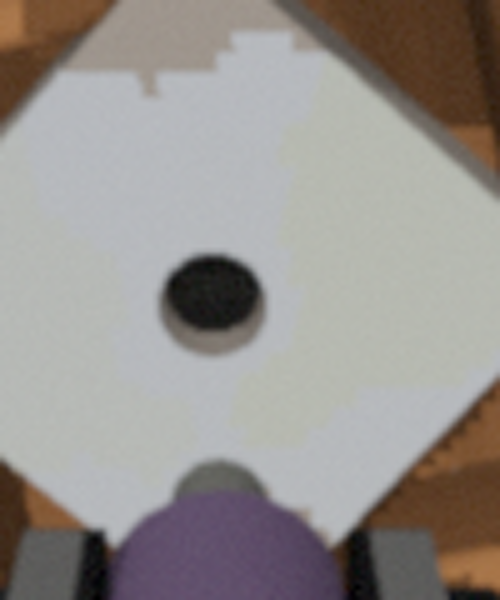

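The crop shows the hole mouth centred at about (272,210.3) px and the far edge of the shank tip at about (273.7,241.6).

Run:
```python
from h import *
import pickle; d=pickle.load(open("i3.pkl","rb"))
H=ray(d,272.0,210.3,.032)
for z in(.0416,.0436,.0456):
    t=ray(d,273.7,241.6,z)-[0,.005,0]; print(H.round(4),t.round(4),((H-t)[:2]*1000).round(2))
print(2*10.5/d["fx"]*np.linalg.norm(H-d["P"][:3,3]), 19/d["fx"]*np.linalg.norm(t-d["P"][:3,3]))
```

```text
[0.5638 0.122  0.032 ] [0.5647 0.1032 0.0416] [-0.85 18.81]
[0.5638 0.122  0.032 ] [0.5647 0.104  0.0436] [-0.86 17.99]
[0.5638 0.122  0.032 ] [0.5647 0.1048 0.0456] [-0.86 17.18]
0.011061627699364592 0.009658456099402486
```

Emit:
step_arm(moves=[{"xyz": [0.075,-0.004,0],"yaw": 0,"grip": 5},{"xyz": [0.075,-0.003,0],"yaw": 0,"grip": 5},{"xyz": [0,0,0.035],"yaw": 0,"grip": 5},{"xyz": [0,0,0.035],"yaw": 0,"grip": 5},{"xyz": [0,0,0],"yaw": 0,"grip": 5},{"xyz": [0,0,0],"yaw": 0,"grip": 5}])

```text
time_s: 4.38
position: [0.5619, 0.1242, 0.0636]
eef_rot: [0.707, 0.707, -0.0, -0.0]
contact_force: [0.2, 0.6, -0.5]
width: 0.0198
grasp_force: 58.8
```

Emit:
step_arm(moves=[{"xyz": [0,0,0.008],"yaw": 0,"grip": 5},{"xyz": [0,0,0.008],"yaw": 0,"grip": 5},{"xyz": [0,0,0],"yaw": 0,"grip": 5}])

```text
time_s: 4.63
position: [0.5622, 0.1241, 0.062]
eef_rot: [0.707, 0.707, 0.0, 0.0]
contact_force: [-0.1, -0.5, -0.1]
width: 0.0201
grasp_force: 58.9
```

Emit:
step_arm(moves=[{"xyz": [0,0,0.008],"yaw": 0,"grip": 5},{"xyz": [0,0,0.008],"yaw": 0,"grip": 5},{"xyz": [0,0,0],"yaw": 0,"grip": 5}])

```text
time_s: 4.88
position: [0.5624, 0.124, 0.0601]
eef_rot: [0.707, 0.707, 0.0, 0.0]
contact_force: [1.3, -1.7, -0.9]
width: 0.0204
grasp_force: 58.7
```

Emit:
step_arm(moves=[{"xyz": [0,0,0.008],"yaw": 0,"grip": 5},{"xyz": [0,0,0.004],"yaw": 0,"grip": 5},{"xyz": [0,0,0],"yaw": 0,"grip": 5}])

```text
time_s: 5.13
position: [0.5623, 0.1241, 0.0587]
eef_rot: [0.707, 0.707, 0.0, 0.0]
contact_force: [0.5, -2.7, 0.2]
width: 0.02
grasp_force: 58.8
```

Emit:
step_arm(moves=[{"xyz": [0,0,0.008],"yaw": 0,"grip": 5},{"xyz": [0,0,0.004],"yaw": 0,"grip": 5},{"xyz": [0,0,0],"yaw": 0,"grip": 5}])

```text
time_s: 5.38
position: [0.5623, 0.1242, 0.0573]
eef_rot: [0.707, 0.707, 0.0, 0.0]
contact_force: [2.4, -2.7, 0.1]
width: 0.0205
grasp_force: 58.8
```

The pin is entering the hole with slight side forces, so I'll ease it towards -y and +x and continue.

Emit:
step_arm(moves=[{"xyz": [-0.004,0.002,0.006],"yaw": 0,"grip": 5},{"xyz": [0,0,0.008],"yaw": 0,"grip": 5},{"xyz": [0,0,0],"yaw": 0,"grip": 5}])

```text
time_s: 5.63
position: [0.5623, 0.1238, 0.0556]
eef_rot: [0.707, 0.707, 0.0, -0.0]
contact_force: [1.1, -1.7, 1.5]
width: 0.0205
grasp_force: 59.1
```

Emit:
step_arm(moves=[{"xyz": [0,0,0.008],"yaw": 0,"grip": 5},{"xyz": [0,0,0.006],"yaw": 0,"grip": 5},{"xyz": [0,0,0],"yaw": 0,"grip": 5}])

```text
time_s: 5.88
position: [0.5624, 0.1238, 0.0541]
eef_rot: [0.707, 0.707, 0.0, 0.0]
contact_force: [-0.0, -1.7, 4.5]
width: 0.0199
grasp_force: 59.2
```

Emit:
step_arm(moves=[{"xyz": [-0.002,0,0.008],"yaw": 0,"grip": 5},{"xyz": [0,0,0.008],"yaw": 0,"grip": 5},{"xyz": [0,0,0.008],"yaw": 0,"grip": 5},{"xyz": [0,0,0],"yaw": 0,"grip": 5}])

```text
time_s: 6.22
position: [0.5624, 0.1237, 0.0513]
eef_rot: [0.707, 0.707, 0.0, 0.0]
contact_force: [0.8, -0.9, 3.9]
width: 0.0202
grasp_force: 59.2
```

Emit:
step_arm(moves=[{"xyz": [0,0,0.008],"yaw": 0,"grip": 5},{"xyz": [0,0,0.008],"yaw": 0,"grip": 5},{"xyz": [0,0,0.008],"yaw": 0,"grip": 5},{"xyz": [0,0,0],"yaw": 0,"grip": 5}])

```text
time_s: 6.55
position: [0.5624, 0.1237, 0.0484]
eef_rot: [0.707, 0.707, 0.0, 0.0]
contact_force: [-0.4, -0.9, 4.3]
width: 0.0202
grasp_force: 59.2
```

Emit:
step_arm(moves=[{"xyz": [0,0,0.008],"yaw": 0,"grip": 5},{"xyz": [0,0,0.008],"yaw": 0,"grip": 5},{"xyz": [0,0,0.008],"yaw": 0,"grip": 5},{"xyz": [0,0,0],"yaw": 0,"grip": 5}])

```text
time_s: 6.88
position: [0.5624, 0.1237, 0.0455]
eef_rot: [0.707, 0.707, 0.0, 0.0]
contact_force: [0.0, -0.5, 4.0]
width: 0.0204
grasp_force: 59.2
```

Emit:
step_arm(moves=[{"xyz": [0,0,0.008],"yaw": 0,"grip": 5},{"xyz": [0,0,0.008],"yaw": 0,"grip": 5},{"xyz": [0,0,0.008],"yaw": 0,"grip": 5},{"xyz": [0,0,0],"yaw": 0,"grip": 5}])

```text
time_s: 7.22
position: [0.5624, 0.1237, 0.0426]
eef_rot: [0.707, 0.707, 0.0, 0.0]
contact_force: [-0.2, -0.8, 4.7]
width: 0.0202
grasp_force: 59.2
```

Emit:
step_arm(moves=[{"xyz": [0,0,0.006],"yaw": 0,"grip": 5},{"xyz": [0,0,0.006],"yaw": 0,"grip": 5},{"xyz": [0,0,0],"yaw": 0,"grip": 5}])

```text
time_s: 7.47
position: [0.5624, 0.1237, 0.0412]
eef_rot: [0.707, 0.707, 0.0, 0.0]
contact_force: [0.9, -1.5, 5.4]
width: 0.0202
grasp_force: 59.2
```

Emit:
step_arm(moves=[{"xyz": [0,0,0.004],"yaw": 0,"grip": 5},{"xyz": [0,0,0.004],"yaw": 0,"grip": 5},{"xyz": [0,0,0],"yaw": 0,"grip": 5}])

```text
time_s: 7.72
position: [0.5624, 0.1237, 0.0403]
eef_rot: [0.707, 0.707, 0.0, 0.0]
contact_force: [-0.3, 0.4, 5.0]
width: 0.0202
grasp_force: 59.2
```

Emit:
step_arm(moves=[{"xyz": [0,0,0.004],"yaw": 0,"grip": 5},{"xyz": [0,0,0],"yaw": 0,"grip": 5}])

```text
time_s: 7.88
position: [0.5624, 0.1237, 0.0402]
eef_rot: [0.707, 0.707, 0.0, 0.0]
contact_force: [-0.2, -1.1, 9.3]
width: 0.0197
grasp_force: 59.8
```

Emit:
step_arm(moves=[{"xyz": [0,0,0.004],"yaw": 0,"grip": 5},{"xyz": [0,0,0],"yaw": 0,"grip": 5},{"xyz": [0,0,0],"yaw": 0,"grip": 5}])

```text
time_s: 8.13
position: [0.5625, 0.1237, 0.0401]
eef_rot: [0.707, 0.707, 0.0, 0.0]
contact_force: [-2.0, -0.2, 13.4]
width: 0.0199
grasp_force: 60.3
```

The force rose to 13 N at exactly the expected home height, so the pin is seated. I'll release it, rise, and look at the keeper.

Emit:
step_arm(moves=[{"xyz": [0,0,-0.006],"yaw": 0,"grip": 5},{"xyz": [0,0,0],"yaw": 0,"grip": 45},{"xyz": [0,0,0],"yaw": 0,"grip": 45},{"xyz": [0,0,0],"yaw": 0,"grip": 45},{"xyz": [0,0,-0.1],"yaw": 0,"grip": 45},{"xyz": [0,0,-0.25],"yaw": 0,"grip": 45},{"xyz": [0,0,-0.3],"yaw": 0,"grip": 45},{"xyz": [0,0,-0.3],"yaw": 0,"grip": 45},{"xyz": [0,0,-0.2],"yaw": 0,"grip": 45},{"xyz": [0,0,0],"yaw": 0,"grip": 45}])

```text
time_s: 8.97
position: [0.564, 0.1238, 0.1836]
eef_rot: [0.707, 0.707, 0.003, 0.003]
contact_force: [-0.1, -0.1, 0.2]
width: 0.0449
grasp_force: 0.0
```

Emit:
step_arm(moves=[{"xyz": [0,0,0],"yaw": 0,"grip": 0},{"xyz": [0,0,0],"yaw": 0,"grip": 0},{"xyz": [0,0,0],"yaw": 0,"grip": 0},{"xyz": [0,0,0],"yaw": 0,"grip": 0}])

```text
time_s: 9.3
position: [0.5619, 0.1235, 0.1767]
eef_rot: [0.707, 0.707, -0.001, -0.001]
contact_force: [0.3, 0.4, 0.6]
width: 0.0004
grasp_force: 0.0
```

Run:
```python
from h import *
import pickle
d=grab("wrist"); print(T()[:3,3].round(4)); save(d,"w4.png"); pickle.dump(d,open("i4.pkl","wb"))
```

```text
[0.562  0.1235 0.1768]
```

View pics/w4.png

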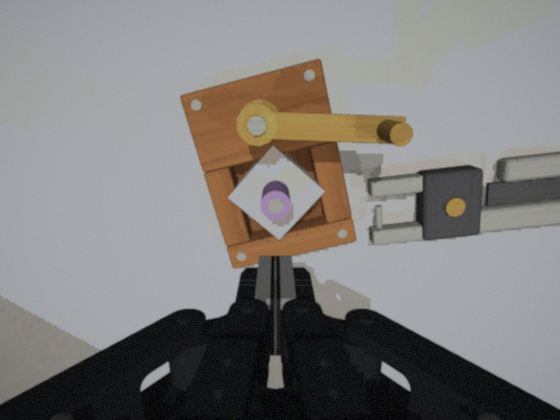

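The view shows the pin standing upright with its head on the bush at (276,207), the pivot cap at (257,124) and the knob top at (400,133).

Run:
```python
from h import *
import pickle
d=pickle.load(open("i4.pkl","rb")); K=ray(d,400,133,.105); P=ray(d,257,125,.078); print("knob",K,"piv",P,np.hypot(*(K-P)[:2]))
L=ray(d,182,97,.03)-ray(d,233,267,.03); print("block y ang",np.arctan2(L[1],L[0])-np.pi/2)
L=ray(d,355,239,.03)-ray(d,233,267,.03); psi=np.arctan2(L[1],L[0]); print("psi",psi)
print("pin",ray(d,276.5,207,.066))
w=np.arctan2(*(K-P)[1::-1]); print("keeper",psi-w)
off=.026; prev=np.array([.562,.1235])
for th in np.arange(w,psi-1.62,-.125):   # pusher behind the knob, tangential
    c=P[:2]+.085*np.array([np.cos(th),np.sin(th)])+off*np.array([-np.sin(th),np.cos(th)])
    D=c-prev; f=-(th-w)   # tool yaw so far; tool x=world y, y=world x turned by -f about z
    ex=np.array([np.sin(f),np.cos(f)]); ey=np.array([np.cos(f),-np.sin(f)])
    print(round(psi-th,3),c.round(4),"xyz",(D@ex/.12).round(3),(D@ey/.12).round(3)); prev=c
```

```text
knob [0.63540048 0.17733392 0.105     ] piv [0.5518387  0.17998401 0.078     ] 0.08360379436652751
block y ang 0.23352428063231145
psi 0.2441288487753224
pin [0.56439994 0.12112395 0.066     ]
keeper 0.2758324018463857
0.276 [0.6376 0.2033] xyz 0.665 0.63
0.401 [0.6399 0.1924] xyz -0.088 0.03
0.526 [0.6407 0.1813] xyz -0.088 0.03
0.651 [0.6402 0.1702] xyz -0.088 0.03
0.776 [0.6383 0.1593] xyz -0.088 0.03
0.901 [0.635  0.1487] xyz -0.088 0.03
1.026 [0.6305 0.1386] xyz -0.088 0.03
1.151 [0.6247 0.1291] xyz -0.088 0.03
1.276 [0.6178 0.1204] xyz -0.088 0.03
1.401 [0.6098 0.1126] xyz -0.088 0.03
1.526 [0.601  0.1059] xyz -0.088 0.03
```

Emit:
step_arm(moves=[{"xyz": [0.167,0.158,0],"yaw": 0,"grip": 0},{"xyz": [0.167,0.158,0],"yaw": 0,"grip": 0},{"xyz": [0.167,0.158,0],"yaw": 0,"grip": 0},{"xyz": [0.167,0.158,0],"yaw": 0,"grip": 0},{"xyz": [0,0,0.2],"yaw": 0,"grip": 0},{"xyz": [0,0,0.2],"yaw": 0,"grip": 0},{"xyz": [0,0,0.2],"yaw": 0,"grip": 0},{"xyz": [0,0,0.17],"yaw": 0,"grip": 0},{"xyz": [0,0,0],"yaw": 0,"grip": 0},{"xyz": [0,0,0],"yaw": 0,"grip": 0}])

```text
time_s: 10.18
position: [0.6378, 0.2036, 0.0843]
eef_rot: [0.707, 0.707, -0.001, -0.001]
contact_force: [-0.9, 0.3, 0.6]
width: -0.0001
grasp_force: 0.0
```

Emit:
step_arm(moves=[{"xyz": [-0.045,0.012,0],"yaw": 0.02,"grip": 0},{"xyz": [-0.045,0.012,0],"yaw": 0.02,"grip": 0},{"xyz": [-0.045,0.012,0],"yaw": 0.02,"grip": 0},{"xyz": [-0.045,0.012,0],"yaw": 0.02,"grip": 0},{"xyz": [-0.045,0.012,0],"yaw": 0.02,"grip": 0}])

```text
time_s: 10.6
position: [0.6427, 0.1762, 0.0871]
eef_rot: [0.81, 0.586, 0.001, 0.0]
contact_force: [-0.3, 2.1, -1.0]
width: 0.0001
grasp_force: 0.9
```

Emit:
step_arm(moves=[{"xyz": [-0.045,0.012,0],"yaw": 0.02,"grip": 0},{"xyz": [-0.045,0.012,0],"yaw": 0.02,"grip": 0},{"xyz": [-0.045,0.012,0],"yaw": 0.02,"grip": 0},{"xyz": [-0.045,0.012,0],"yaw": 0.02,"grip": 0},{"xyz": [-0.045,0.012,0],"yaw": 0.02,"grip": 0},{"xyz": [-0.045,0.012,0],"yaw": 0.02,"grip": 0}])

```text
time_s: 11.1
position: [0.6358, 0.1435, 0.0872]
eef_rot: [0.906, 0.424, 0.001, 0.0]
contact_force: [1.4, 1.8, -1.3]
width: -0.0005
grasp_force: 0.9
```

Emit:
step_arm(moves=[{"xyz": [-0.045,0.012,0],"yaw": 0.02,"grip": 0},{"xyz": [-0.045,0.012,0],"yaw": 0.02,"grip": 0},{"xyz": [-0.045,0.012,0],"yaw": 0.02,"grip": 0},{"xyz": [-0.045,0.012,0],"yaw": 0.02,"grip": 0},{"xyz": [-0.045,0.012,0],"yaw": 0.02,"grip": 0},{"xyz": [-0.045,0.012,0],"yaw": 0.02,"grip": 0},{"xyz": [0,0,0],"yaw": 0,"grip": 0}])

```text
time_s: 11.68
position: [0.617, 0.1152, 0.0872]
eef_rot: [0.969, 0.247, 0.001, 0.0]
contact_force: [-0.7, 0.7, -0.3]
width: -0.0001
grasp_force: 0.0
```

Run:
```python
from h import *
d=grab("wrist"); print(T()[:3].round(4).tolist()); save(d,"w5.png")
```

```text
[[0.876, 0.4822, 0.002, 0.6171], [0.4822, -0.876, 0.0002, 0.1155], [0.0019, 0.0008, -1.0, 0.087]]
```

View pics/w5.png

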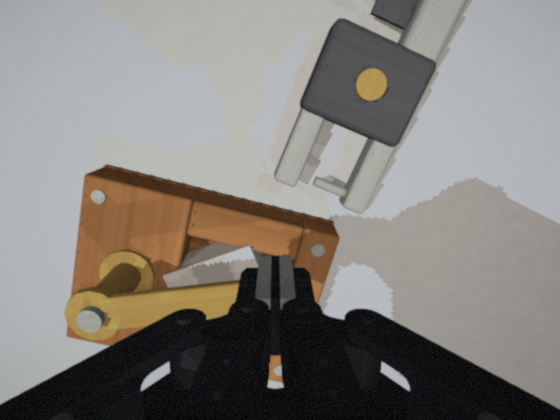

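The view shows the keeper bar most of the way across, with the fingers still behind the knob. I'll go on more gently.

Emit:
step_arm(moves=[{"xyz": [-0.045,0.012,0],"yaw": 0.02,"grip": 0},{"xyz": [-0.045,0.012,0],"yaw": 0.02,"grip": 0},{"xyz": [-0.045,0.012,0],"yaw": 0.02,"grip": 0},{"xyz": [0,0,0],"yaw": 0,"grip": 0}])

```text
time_s: 12.07
position: [0.604, 0.1048, 0.0864]
eef_rot: [0.988, 0.156, 0.001, 0.0]
contact_force: [0.8, -0.1, 0.4]
width: -0.0001
grasp_force: 0.0
```

Emit:
step_arm(moves=[{"xyz": [-0.02,0.005,0],"yaw": 0.01,"grip": 0},{"xyz": [-0.02,0.005,0],"yaw": 0.01,"grip": 0},{"xyz": [0,0,0],"yaw": 0,"grip": 0}])

```text
time_s: 12.32
position: [0.6, 0.1025, 0.0861]
eef_rot: [0.992, 0.126, 0.001, 0.0]
contact_force: [0.4, -0.5, 0.6]
width: -0.0003
grasp_force: 0.3
```

Emit:
step_arm(moves=[{"xyz": [-0.015,0.003,0],"yaw": 0.005,"grip": 0},{"xyz": [0,0,0],"yaw": 0,"grip": 0}])

```text
time_s: 12.48
position: [0.5981, 0.1017, 0.0858]
eef_rot: [0.993, 0.118, 0.0, 0.0]
contact_force: [2.0, 0.7, 1.1]
width: -0.0001
grasp_force: 0.7
```

Emit:
step_arm(moves=[{"xyz": [-0.017,0.002,0],"yaw": 0.005,"grip": 0},{"xyz": [-0.017,0.002,0],"yaw": 0.005,"grip": 0},{"xyz": [0,0,0],"yaw": 0,"grip": 0}])

```text
time_s: 12.73
position: [0.5936, 0.1001, 0.0854]
eef_rot: [0.995, 0.101, -0.0, 0.0]
contact_force: [0.4, -0.6, 0.3]
width: 0.0002
grasp_force: 0.3
```

Emit:
step_arm(moves=[{"xyz": [-0.017,0,0],"yaw": 0,"grip": 0},{"xyz": [0,0,0],"yaw": 0,"grip": 0},{"xyz": [0,0,0],"yaw": 0,"grip": 0}])

```text
time_s: 12.98
position: [0.5916, 0.0998, 0.0853]
eef_rot: [0.995, 0.102, -0.0, -0.0]
contact_force: [0.0, -0.7, -0.2]
width: -0.0001
grasp_force: 0.0
```

Emit:
step_arm(moves=[{"xyz": [-0.017,0,0],"yaw": 0,"grip": 0},{"xyz": [0,0,0],"yaw": 0,"grip": 0},{"xyz": [0,0,0],"yaw": 0,"grip": 0}])

```text
time_s: 13.23
position: [0.5897, 0.0994, 0.0853]
eef_rot: [0.995, 0.102, -0.0, -0.0]
contact_force: [0.2, -0.2, -0.7]
width: -0.0002
grasp_force: 0.0
```

Emit:
step_arm(moves=[{"xyz": [-0.017,0,0],"yaw": 0,"grip": 0},{"xyz": [0,0,0],"yaw": 0,"grip": 0},{"xyz": [0,0,0],"yaw": 0,"grip": 0}])

```text
time_s: 13.48
position: [0.588, 0.0989, 0.0854]
eef_rot: [0.995, 0.102, 0.0, 0.0]
contact_force: [1.6, 0.1, -1.0]
width: 0.0002
grasp_force: 0.9
```

Emit:
step_arm(moves=[{"xyz": [-0.01,0,0],"yaw": 0,"grip": 0},{"xyz": [0,0,0],"yaw": 0,"grip": 0},{"xyz": [0,0,0],"yaw": 0,"grip": 0}])

```text
time_s: 13.73
position: [0.5878, 0.0989, 0.0855]
eef_rot: [0.995, 0.102, 0.001, -0.0]
contact_force: [7.3, 1.1, -2.2]
width: 0.0002
grasp_force: 3.5
```

Emit:
step_arm(moves=[{"xyz": [-0.01,0,0],"yaw": 0,"grip": 0},{"xyz": [0,0,0],"yaw": 0,"grip": 0},{"xyz": [0,0,0],"yaw": 0,"grip": 0}])

```text
time_s: 13.98
position: [0.5877, 0.0988, 0.0857]
eef_rot: [0.995, 0.102, 0.003, -0.0]
contact_force: [12.0, 3.0, -6.0]
width: -0.0002
grasp_force: 6.0
```

The keeper is firmly against its stop. I'll back off, rise, and check.

Emit:
step_arm(moves=[{"xyz": [0.05,0,0],"yaw": 0,"grip": 0},{"xyz": [0.1,0,0],"yaw": 0,"grip": 0},{"xyz": [0.1,0,0],"yaw": 0,"grip": 0},{"xyz": [0,0,-0.2],"yaw": 0,"grip": 0},{"xyz": [0,0,-0.3],"yaw": 0,"grip": 0},{"xyz": [0,0,-0.3],"yaw": 0,"grip": 0},{"xyz": [0,0,-0.2],"yaw": 0,"grip": 0},{"xyz": [0,0,0],"yaw": 0,"grip": 0},{"xyz": [0,0,0],"yaw": 0,"grip": 0},{"xyz": [0,0,0],"yaw": 0,"grip": 0}])

```text
time_s: 14.82
position: [0.6143, 0.1046, 0.2045]
eef_rot: [0.995, 0.102, -0.001, -0.0]
contact_force: [-0.3, 0.4, 0.0]
width: 0.0001
grasp_force: 0.0
```

Run:
```python
from h import *
d=grab("wrist"); save(d,"w6.png"); print(T()[:3].round(3).tolist()); import pickle; pickle.dump(d,open("i6.pkl","wb"))
```

```text
[[0.979, 0.203, -0.002, 0.614], [0.203, -0.979, -0.0, 0.105], [-0.002, -0.0, -1.0, 0.204]]
```

View pics/w6.png

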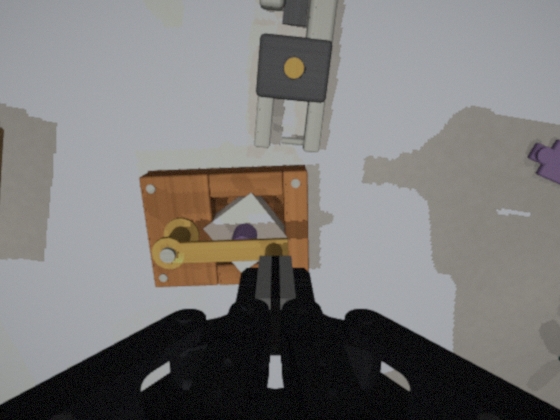

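The view shows the brass keeper parallel to the block's long side, lying over the lilac head at (245,235). The gripper is clear, so I'm handing in.

```bash
python3 -c "
from bench import manip
print(manip.finish_job())"
```

```text
the job is handed in; nothing more can be done
None
```

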